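# Snap the filter retainer onto the container lid

### The arm

A 7-joint arm with a two-finger parallel gripper is mounted at the origin on a cart in front of the work surface, level with it; the furniture and walls round the work are solid. World frame = base frame: x ahead of the robot, y to its left, z up, the work surface at z = 0. Lengths are in mm, angles in rad, forces in N, time in s.
With the tool pointing down it reaches from about 400 to 875 mm from the base axis. Payload 6.5 kg.
Tool frame: the origin (TCP) lies midway between the tips of the shut fingers; the grasp point (between the pads) lies 19 mm behind it (r.grip_depth is the distance from the TCP to the grasp point, in mm); z points along the fingers, y is the line along which they close (so a half turn about z gives the same grasp; the last joint's range is limited). The gripper opens to 88 mm and grips with 3 to 60 N. Pads are 18 mm wide; open, the fingers measure 123 mm over their backs; the gripper's body (75 mm by 187 mm) begins 45 mm behind the grasp point.
Start: joints at [1.036, 0.536, -0.004, 1.538, 0.003, 1.067, -0.071], TCP at [293.675, -579.866, 238.716] pointing down, gripper open.
Joint ranges: [-2.7, 2.7], [-0.37, 2.16], [-1.27, 1.26], [0.24, 2.4], [-1.31, 4.45], [0.19, 1.91], [-2.76, 2.76]. Speed limits (rad/s): [2.39, 2.39, 3.14, 3.14, 3.14, 3.14, 3.14].

### API

Orientations are given as a unit quaternion [x, y, z, w].
In Python, from rig import r gives the robot as it stands.
- The arm moves only by the tool carry_out, never from a script. Its argument "plan" is a list that holds one entry, the list of rows, each a list of 7 numbers: the shift along the tool's x, y, z in cm, then the turn, a rotation vector about the tool's x, y, z in degrees, then the gripper's target within -1 to 1 (shut at 1, half-way at 0, fully open at -1). In form: [[[tx, ty, tz, wx, wy, wz, grip], ...]]. A call has 1 to 10 rows; each row is the pose to reach, as a shift and turn from the pose commanded when the call began, along the tool's axes at that moment; what a row does not reach only later rows make up. A row lasts 1/10 s, in which the tool goes at most 50 mm and 8.59 degrees, less where a joint would pass 70% of its speed; a pose out of reach is approached as far as the arm can. A call with a gripper value outside its range is refused whole. The fingers move at their own pace and stop on an object; the grip force is fixed at half the most. Time passes only in rows, so rows that repeat a pose let the fingers close. It gives the time, the measured TCP pose, the force, the opening and the grip force at its end, in the units of the state.
- r.get_state(): the state, without advancing time (a new reading comes with each control period).
- r.snapshot(name): name is "side" or "top"; returns the picture (384x512x3 uint8, red, green, blue); there is no depth.
- r.get_calibration(name): a dict with "mtx" (3x3 intrinsics, pixels), "world_from_camera" (4x4, takes a point from camera to world coordinates). Camera axes: x right, y down, z forward; pixel columns grow to the right and rows downward; lengths in mm; the calibration is good to about 2 mm. A picture is of the moment at which its call begins. get_calibration takes no time and is no camera call.
- r.hand_in(): hands the job in; it is judged then, once.
The state is a dict: "clock": time; "qpos": joint angles; "joint_velocities": joint speeds; "joint_efforts": joint torques, N m; "position": TCP position; "ee_rot": TCP orientation; "ft_force": force on the tool from outside, world axes, zero at the start; "moment": the same for the moment, N m; "finger_gap": finger opening in mm; "grip_force": force on a finger pad.
Only numpy, scipy, OpenCV 4.12 (cv2) and the standard library are available. Lean on these libraries where they do the work, as an engineer would, in place of code of your own. Each camera call takes 0.05 s, during which the arm holds its last target. There are 200 camera calls.

### The job

The lid of a sterilising container lies underside up on the worktop with its guard bar folded across the filter stud. Swing the bar (it has an upright knob) out until it clicks home in its end detent, then take the round perforated filter retainer (it has a hub to grip) and press it straight down onto the stud until it clicks, and go on pressing after the click. Finish still holding the retainer, pushed firmly (roughly 10 N) down flat on its seat, with the bar still in its detent and the small cup, tape roll and sample cup beside the work left where they are.

Things in the scene. Friction and masses are not known exactly. Their poses are not given: they have to be found in the camera images.
- lid: shallow square aluminium tray (the lid, underside up), 198 x 198 x 22 mm with 3 mm walls, fixed to the worktop. Origin: centre of its underside, on the worktop, directly below the stud; z up. The bar's hinge post (47 mm high) stands 75 mm from the stud along the lid's +y; a detent post and an end stop pin (40 mm high) stand near it on the +x side.
- stud_seat (a point): foot of the stud, on its axis, on the flat perforated filter field 6 mm above the worktop; axes as the lid's. The retainer's underside comes to lie on this plane.
- stud_tip (a point): top of the steel filter stud, 31 mm above the worktop. The stud is 17 mm in diameter and tapers over its top 7 mm to a 7 mm tip; four spring balls bulge out of it to 25 mm diameter, centred 15.5 mm above the worktop.
- guard_bar (a joint): angle of the guard bar (rad) about its vertical hinge. 0: it lies along the lid's -y, over the stud; growing values swing it anticlockwise seen from above, towards the lid's +x. At about 1.3 it meets a spring detent ball (3 to 6 N more at the knob), is past it at about 1.7 and stands against its end stop at 1.75, held by the ball. Slight friction; it stays where it is left.
- bar_hinge (a point): the bar's hinge axis (vertical), 38 mm above the worktop, at mid-thickness of the bar. The bar is 12 mm wide and 8 mm thick (34 to 42 mm above the worktop) and reaches 110 mm from the axis.
- bar_knob (a point): middle of the upright black knob on the bar, 100 mm from the hinge axis: a cylinder of 18 mm diameter from 42 to 72 mm above the worktop; this point is 57 mm up. Its x and y turn with the bar.
- retainer: filter retainer, about 90 g: a perforated steel disc of 84 mm diameter, 3 mm thick, with an upright ribbed grey hub in its middle. It stands loose on the worktop. Origin: centre of the disc's underside; z up through the hub. Below, a hole of 20 mm diameter leads into the hollow hub (28 mm inside diameter, 27 mm deep from the underside).
- retainer_hub (a point): centre of the hub's closed top, 31 mm above the disc's underside; the hub is 36 mm in diameter. Over the stud, the hole meets the spring balls with the underside about 14 mm above the seat, needs 7 to 12 N of push to pass them, clicks (the force drops and the balls draw it down) about 8 mm above the seat, then goes down to rest on it.
- gallipot_2: bystander: small open steel cup, 59 mm diameter, 38 mm high; origin at the centre of its base
- steri_tape_2: bystander: roll of indicator tape lying flat, 69 mm diameter, 19 mm high; origin at the centre of its underside
- sample_cup_2: bystander: sample cup with a screw lid, 69 mm diameter, 70 mm high; origin at the centre of its base
Not all that is in view belongs to the job. Leave any red look-alike of the retainer alone.

How it is judged:
By the outcome, as a careful person would: the job done as asked, in the order asked, and still so for the second after the job is handed in, while the arm keeps its last pose, push and grip.
It also fails if it takes over 64 s, if anything falls off the work surface, if the arm or the gripper's body presses on something with over 40 N, if the wrist force passes 120 N, or if a joint passes its speed limit or range.

## Working session

There is one attempt and no reset: what is moved stays moved. The work goes in short steps, Python scripts to look and compute and a tool call to move; the robot and the scene stay as the last step left them, time stands still between calls to the robot, and variables do not carry over. Pictures are saved under pics/ and viewed, at most 10 in all, crops included, and the job is handed in when it is done.

Besides the shell and the picture viewer there is one more tool, called after "Request:" as name(argument=value, ...), one argument or row to a line, values as JSON. carry_out: Moves the arm, as the interface text tells. Its arguments: {"type":"object","properties":{"plan":{"type":"array","items":{"type":"array","items":{"type":"array","items":{"type":"number"}}}}},"required":["plan"]}

```bash
mkdir -p pics; ls; python3 - <<'E'
from rig import r
import cv2,numpy as np
np.set_printoptions(precision=3,suppress=True)
for n in("top","side"):
    p=r.snapshot(n); cv2.imwrite(f"pics/{n}0.png",p[:,:,::-1])
    c=r.get_calibration(n); print(n,c["mtx"],c["world_from_camera"])
s=r.get_state(); print(s)
E
```

```text
pics
top [[348.23    0.    256.76 ]
 [  0.    348.23  193.011]
 [  0.      0.      1.   ]] [[   0.02    -0.981    0.191  342.237]
 [  -1.      -0.021   -0.001   -7.015]
 [   0.005   -0.191   -0.982 1107.526]
 [   0.       0.       0.       1.   ]]
side [[388.018   0.    260.929]
 [  0.    388.018 194.958]
 [  0.      0.      1.   ]] [[  -0.919   -0.136    0.369   43.586]
 [  -0.392    0.375   -0.84  1077.179]
 [  -0.024   -0.917   -0.398  559.016]
 [   0.       0.       0.       1.   ]]
{'clock': 0.1, 'qpos': array([ 1.036,  0.537, -0.004,  1.539,  0.003,  1.067, -0.071]), 'joint_velocities': array([-0.001, -0.001, -0.001, -0.002,  0.001, -0.001,  0.   ]), 'joint_efforts': array([  0.002, -57.209,   0.994, -25.224,  -0.056,   0.013,   0.   ]), 'position': array([ 293.447, -579.377,  237.933]), 'ee_rot': array([ 0.973,  0.232, -0.   , -0.001]), 'ft_force': array([-0.711,  0.888,  0.268]), 'moment': array([-0.057, -0.065, -0.038]), 'grip_force': 0.0, 'finger_gap': 88.09856846204536}
```

View pics/top0.png

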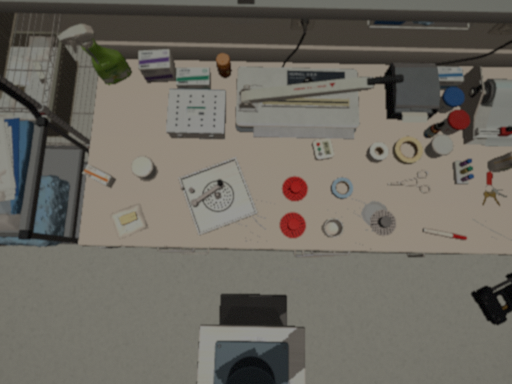

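View pics/side0.png

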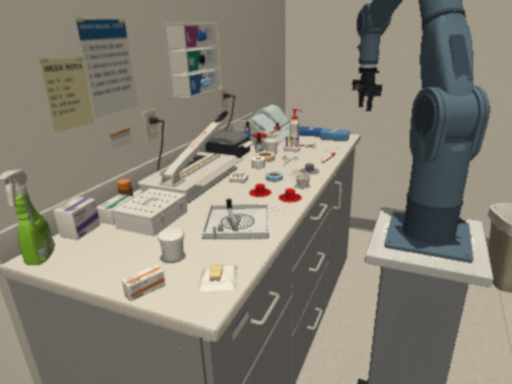

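The top view shows the lid at about (218,196) with the bar running from (194,202) to (219,182). The candidates for the retainer are two red discs at (295,188) and (292,225), which are the look-alikes, and a grey ribbed hub on a disc at (382,222), which fits the description. There is something pale beside it at (374,210). I'll confirm with an enlarged crop.

```bash
python3 - <<'E'
import cv2,numpy as np
t=cv2.imread("pics/top0.png");s=cv2.imread("pics/side0.png")
a=cv2.resize(t[150:240,170:270],(400,360),interpolation=cv2.INTER_CUBIC)
b=cv2.resize(t[190:250,350:410],(360,360),interpolation=cv2.INTER_CUBIC)
c=cv2.resize(s[190:250,190:290],(400,240),interpolation=cv2.INTER_CUBIC)
d=cv2.resize(s[150:210,270:330],(240,240),interpolation=cv2.INTER_CUBIC)
o=np.zeros((600,760,3),np.uint8);o[:360,:400]=a;o[:360,400:]=b;o[360:,:400]=c;o[360:,400:640]=d
cv2.imwrite("pics/crop1.png",o)
E
```

```text
(no output)
```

View pics/crop1.png

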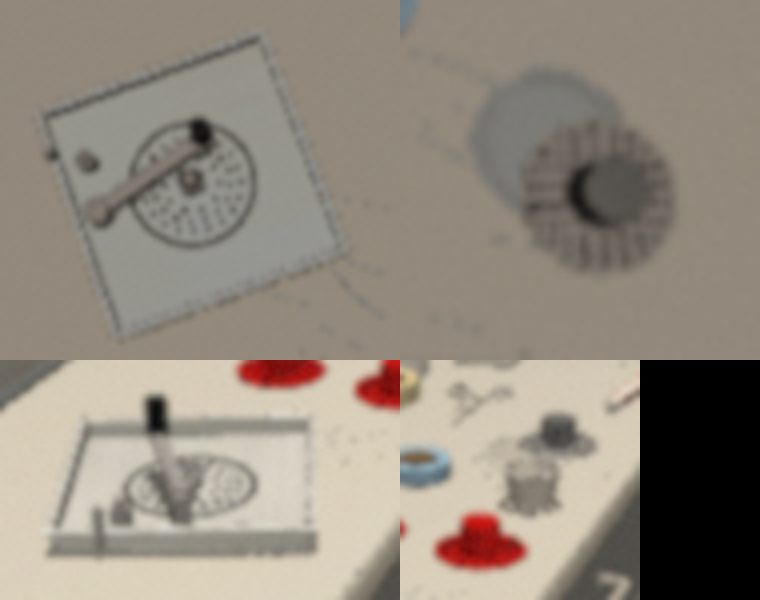

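The crop confirms the grey ribbed hub on a perforated steel disc, with its hub top at (385.7,221.3) and disc centre at (382.6,222.4), as the retainer. The pale flat disc beside it is something else. On the lid, the stud is at (217.6,194.6), the hinge at (194.1,202.9), the knob at about (219.5,182) and the posts at (191.6,189.6) and (182,188).

```bash
cat > h.py <<'E'
from rig import r
import numpy as np, cv2
from scipy.spatial.transform import Rotation as R
np.set_printoptions(precision=2,suppress=True)
def ray(n,u,v):
    c=r.get_calibration(n);W=np.array(c["world_from_camera"])
    d=W[:3,:3]@np.linalg.solve(np.array(c["mtx"]),[u,v,1.]);return W[:3,3],d
def onz(n,u,v,z):
    o,d=ray(n,u,v);return o+d*(z-o[2])/d[2]
def tri(p,q):
    o1,d1=ray("top",*p);o2,d2=ray("side",*q)
    A=np.stack([d1,-d2],1);t=np.linalg.lstsq(A,o2-o1,rcond=None)[0]
    a,b=o1+t[0]*d1,o2+t[1]*d2;return (a+b)/2,np.linalg.norm(a-b)
def proj(n,p):
    c=r.get_calibration(n);W=np.linalg.inv(np.array(c["world_from_camera"]))
    q=np.array(c["mtx"])@(W[:3,:3]@p+W[:3,3]);return q[:2]/q[2]
def totool(d,s=None):  # world shift mm -> tool shift cm
    s=s or r.get_state();return R.from_quat(s["ee_rot"]).inv().apply(d)/10
E
python3 - <<'E'
from h import *
t=cv2.imread("pics/top0.png");sd=cv2.imread("pics/side0.png")
def blob(im,x0,x1,y0,y1,f):
    m=f(cv2.cvtColor(im[y0:y1,x0:x1],cv2.COLOR_BGR2HSV).astype(int)).astype(np.uint8)
    n,l,s,c=cv2.connectedComponentsWithStats(m);i=1+np.argmax(s[1:,4]);return c[i]+[x0,y0],s[i]
k,ks=blob(t,205,235,170,195,lambda h:h[...,2]<70);print("knob top px",k,ks)
k2,ks2=blob(sd,215,245,190,215,lambda h:h[...,2]<70);print("knob side px",k2,ks2)
print("knob tri",tri(k,k2),"z57",onz("top",*k,57))
f=lambda x,y:((x+.5)/4-.5+170,(y+.5)/4-.5+150)
for nm,p,z in [("stud",(192,179),31),("field",(193,183),6),("hinge",(98,211),47),("det",(88,160),40),("pin",(50,153),40),("barend",(208,150),42)]+[("corner",c,22) for c in[(42,113),(262,38),(347,255),(120,338)]]:
    print(nm,onz("top",*f(*p),z))
g=lambda x,y:((x-400+.5)/6-.5+350,(y+.5)/6-.5+190)
print("hub",onz("top",*g(617,190),31)); print("disc",onz("top",*g(598,197),3))
for nm,px,z in [("gal",(332,228),38),("tape",(342,188),19),("ylwtape",(408,150),19),("cupL",(143,168),70),("white",(442,146),70),("wht2",(379,152),38)]: print(nm,onz("top",*px,z))
print("side hub",onz("side",270+158/4.,150+(417-360)/4.,31))
E
```

```text
knob top px [219.97 183.03] [13 10  5  8 29]
knob side px [228.58 203.58] [12 10  5  8 33]
knob tri (array([578.6 , 107.29,  53.62]), np.float64(3.8886974143145627)) z57 [576.   106.16  57.  ]
stud [545.11 114.84  31.  ]
field [546.56 116.73   6.  ]
hinge [515.47 184.4   47.  ]
det [556.81 195.67  40.  ]
pin [561.77 225.67  40.  ]
barend [566.36 102.06  42.  ]
corner [597.99 237.98  22.  ]
corner [664.05  64.1   22.  ]
corner [488.66  -8.25  22.  ]
corner [420.18 166.44  22.  ]
hub [ 471.15 -410.54   31.  ]
disc [ 470.56 -410.74    3.  ]
gal [ 446.07 -241.45   38.  ]
tape [ 576.46 -280.33   19.  ]
ylwtape [ 708.11 -499.82   19.  ]
cupL [615.41 343.04  70.  ]
white [ 706.35 -584.06   70.  ]
wht2 [ 692.99 -397.56   38.  ]
side hub [ 469.07 -400.63   31.  ]
```

```bash
cat >> h.py <<'E'
def cmd(pos,ydeg,s=None):
    "tool shift cm and turn about tool z deg, to TCP pos with tool y at world azimuth ydeg"
    s=s or r.get_state();q=R.from_quat(s["ee_rot"]).as_matrix()
    y=np.degrees(np.arctan2(q[1,1],q[0,1]));w=(ydeg-y+180)%360-180
    return q.T@(np.array(pos)-s["position"])/10,-w
E
python3 -c "
from h import *
print(cmd([577,107,150],37.3))"
```

```text
(array([ 56.31, -48.4 ,   8.86]), np.float64(-100.43337604013442))
```

Request:
carry_out(
  plan=[
    [[56.3,-48.4,8.5,0,0,-100,0],[56.3,-48.4,8.5,0,0,-100,0],[56.3,-48.4,8.5,0,0,-100,0],[56.3,-48.4,8.5,0,0,-100,0],[56.3,-48.4,8.5,0,0,-100,0],[56.3,-48.4,8.5,0,0,-100,0],[56.3,-48.4,8.5,0,0,-100,0],[56.3,-48.4,8.5,0,0,-100,0],[56.3,-48.4,8.5,0,0,-100,0],[56.3,-48.4,8.5,0,0,-100,0]],
  ],
)

```text
clock: 1.1
position: [483.6, -119.0, 181.6]
ee_rot: [0.551, 0.835, -0.0, 0.0]
ft_force: [0.0, 0.4, 0.0]
finger_gap: 44.1
grip_force: 0.0
```

```bash
python3 -c "
from h import *
s=r.get_state();print(s['clock'],s['position'],s['qpos'],s['finger_gap']);print(cmd([577,107,130],37.3))"
```

```text
1.1 [ 483.6  -119.01  181.59] [ 0.54  0.4  -0.48  1.96  0.25  0.83  0.33] 44.05288348999679
(array([17.11, 17.47,  5.15]), np.float64(-14.163881254834706))
```

Request:
carry_out(
  plan=[
    [[17,17.5,5,0,0,-14,0],[17,17.5,5,0,0,-14,0],[17,17.5,5,0,0,-14,0],[17,17.5,5,0,0,-14,0],[17,17.5,5,0,0,-14,0],[17,17.5,5,0,0,-14,0],[17,17.5,5,0,0,-14,0],[17,17.5,5,0,0,-14,0]],
  ],
)

```text
clock: 1.9
position: [578.5, 102.1, 131.5]
ee_rot: [0.448, 0.894, -0.001, -0.0]
ft_force: [0.2, -0.4, 0.2]
finger_gap: 44.0
grip_force: 0.0
```

```bash
python3 - <<'E'
from h import *
print(cmd([577,107,49],37.3))
t=r.snapshot("top")[:,:,::-1];s=r.snapshot("side")[:,:,::-1]
a=cv2.resize(np.ascontiguousarray(t[150:240,170:270]),(400,360),interpolation=cv2.INTER_CUBIC)
b=cv2.resize(np.ascontiguousarray(s[150:240,190:290]),(400,360),interpolation=cv2.INTER_CUBIC)
cv2.imwrite("pics/c2.png",np.hstack([a,b]))
st=r.get_state();print(st['position'],st['qpos'],st['joint_velocities'])
E
```

```text
(array([0.49, 0.19, 8.25]), np.float64(-0.5788960432262797))
[578.7  101.65 131.89] [ 0.12  0.62 -0.51  1.77  0.39  0.85  0.07] [ 0. -0. -0. -0. -0. -0. -0.]
```

View pics/c2.png

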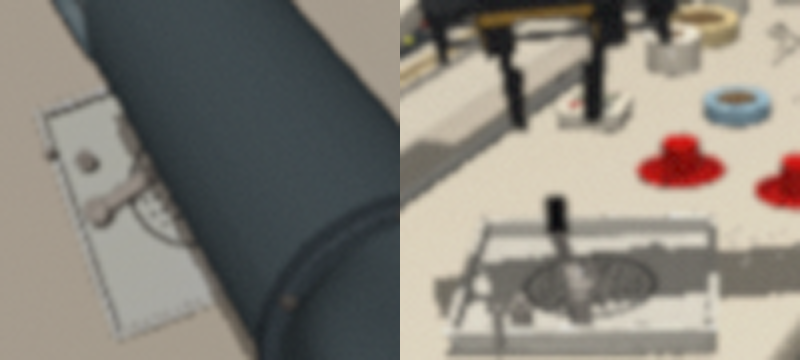

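The side crop shows the open fingers straddling the knob's line: fingertips at about (517,125) and (595,120), knob at (556,210). Descending round it.

Request:
carry_out(
  plan=[
    [[0.5,0.2,4,0,0,0,0],[0.5,0.2,6.5,0,0,0,0],[0.5,0.2,8.2,0,0,0,0],[0.5,0.2,8.2,0,0,0,0],[0.5,0.2,8.2,0,0,0,0.55],[0.5,0.2,8.2,0,0,0,0.9],[0.5,0.2,8.2,0,0,0,0.9],[0.5,0.2,8.2,0,0,0,0.9]],
  ],
)

```text
clock: 2.8
position: [578.2, 109.1, 50.8]
ee_rot: [0.448, 0.894, 0.001, 0.001]
ft_force: [-0.4, 0.2, 3.0]
finger_gap: 17.2
grip_force: 30.0
```

```bash
python3 - <<'E'
from h import *
s=r.get_state();p=s['position'];print(p,s['finger_gap'],s['grip_force'],s['ft_force'])
s2=r.snapshot("side")[:,:,::-1]
cv2.imwrite("pics/c3.png",cv2.resize(np.ascontiguousarray(s2[160:240,180:290]),(660,480),interpolation=cv2.INTER_CUBIC))
E
```

```text
[578.22 109.06  50.82] 17.20035000721407 30.00018836930394 [-0.36  0.23  3.05]
```

View pics/c3.png

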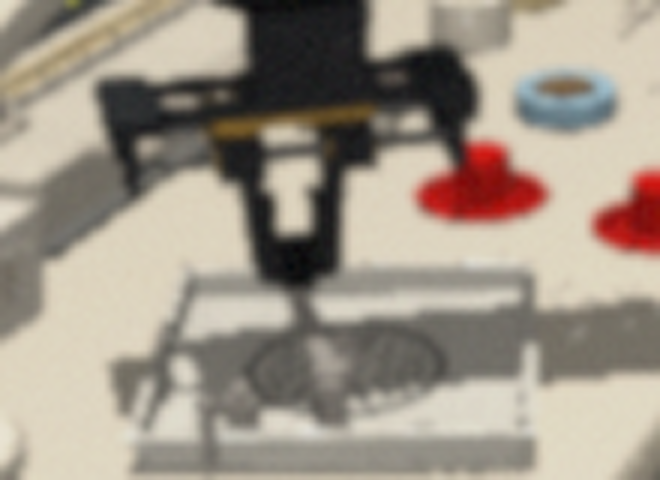

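The side crop shows the closed fingers on the black knob at about (297,255), with a gap of 17.2 mm, so it is held. I'll loosen slightly to a cage and follow the arc.

```bash
cat >> h.py <<'E'
def arc(degs,H=(516.5,185.),s=None):
    s=s or r.get_state();q=R.from_quat(s["ee_rot"]).as_matrix();p=s["position"]
    d=p[:2]-np.array(H);print("angle",np.degrees(np.arctan2(d[1],d[0])),"rad",np.hypot(*d))
    for a in degs:
        e=R.from_euler("z",a,degrees=True).as_matrix()[:2,:2]@d-d
        print(a,np.round(q.T@np.array([*e,0])/10,1),-a)
E
python3 -c "
from h import *
arc(range(4,44,4))"
```

```text
angle -50.89229616346073 rad 97.84078091506328
4 [0.1 0.7 0. ] -4
8 [0.2 1.4 0. ] -8
12 [0.3 2.  0. ] -12
16 [0.5 2.7 0. ] -16
20 [0.7 3.3 0. ] -20
24 [1.  3.9 0. ] -24
28 [1.3 4.5 0. ] -28
32 [1.7 5.1 0. ] -32
36 [2.1 5.7 0. ] -36
40 [2.5 6.2 0. ] -40
```

Request:
carry_out(
  plan=[
    [[0.1,0.7,0,0,0,-4,0.5],[0.2,1.4,0,0,0,-8,0.5],[0.3,2.0,0,0,0,-12,0.5],[0.5,2.7,0,0,0,-16,0.5],[0.7,3.3,0,0,0,-20,0.5],[1.0,3.9,0,0,0,-24,0.5],[1.3,4.5,0,0,0,-28,0.5],[1.7,5.1,0,0,0,-32,0.5],[2.1,5.7,0,0,0,-36,0.5],[2.5,6.2,0,0,0,-40,0.5]],
  ],
)

```text
clock: 3.85
position: [612.4, 166.2, 50.0]
ee_rot: [0.114, 0.994, -0.0, 0.0]
ft_force: [0.1, -0.6, 0.2]
finger_gap: 21.6
grip_force: 0.2
```

```bash
python3 -c "
from h import *
s=r.get_state();print(s['position'],s['ft_force'],s['finger_gap'],s['qpos'])
arc(range(4,44,4))"
```

```text
[612.4  166.15  50.  ] [ 0.06 -0.57  0.18] 21.644321721144646 [ 0.08  0.84 -0.61  1.66  0.61  0.84  0.55]
angle -11.119462921520757 rad 97.73675306979992
4 [ 0.   0.7 -0. ] -4
8 [ 0.1  1.4 -0. ] -8
12 [ 0.3  2.  -0. ] -12
16 [ 0.5  2.7 -0. ] -16
20 [ 0.7  3.3 -0. ] -20
24 [ 1.   3.9 -0. ] -24
28 [ 1.3  4.5 -0. ] -28
32 [ 1.7  5.1 -0. ] -32
36 [ 2.1  5.7 -0. ] -36
40 [ 2.5  6.2 -0. ] -40
```

Request:
carry_out(
  plan=[
    [[0.0,0.7,0,0,0,-4,0.5],[0.1,1.4,0,0,0,-8,0.5],[0.3,2.0,0,0,0,-12,0.5],[0.5,2.7,0,0,0,-16,0.5],[0.7,3.3,0,0,0,-20,0.5],[1.0,3.9,0,0,0,-24,0.5],[1.3,4.5,0,0,0,-28,0.5],[1.7,5.1,0,0,0,-32,0.5],[2.1,5.7,0,0,0,-36,0.5],[2.4,6.1,0,0,0,-39,0.5]],
  ],
)

```text
clock: 4.85
position: [603.2, 230.9, 50.1]
ee_rot: [-0.224, 0.975, -0.0, 0.0]
ft_force: [-0.1, 0.4, -0.2]
finger_gap: 22.1
grip_force: 0.3
```

```bash
python3 -c "
from h import *
s=r.get_state();print(s['position'],s['ft_force'],s['finger_gap'],s['qpos'])
arc(range(1,11))"
```

```text
[603.17 230.86  50.1 ] [-0.1   0.39 -0.23] 22.07388965515665 [ 0.05  0.91 -0.75  1.62  0.74  0.92  1.05]
angle 27.88478984072457 rad 98.05961978931788
1 [ 0.   0.2 -0. ] -1
2 [ 0.   0.3 -0. ] -2
3 [ 0.   0.5 -0. ] -3
4 [ 0.   0.7 -0. ] -4
5 [ 0.1  0.9 -0. ] -5
6 [ 0.1  1.  -0. ] -6
7 [ 0.1  1.2 -0. ] -7
8 [ 0.1  1.4 -0. ] -8
9 [ 0.2  1.5 -0. ] -9
10 [ 0.2  1.7 -0. ] -10
```

Request:
carry_out(
  plan=[
    [[0,0.2,0,0,0,-1,0.5],[0,0.3,0,0,0,-2,0.5],[0,0.5,0,0,0,-3,0.5],[0,0.7,0,0,0,-4,0.5]],
  ],
)

```text
clock: 5.25
position: [599.6, 237.2, 49.8]
ee_rot: [-0.257, 0.966, -0.0, -0.0]
ft_force: [-0.7, -1.2, 0.5]
finger_gap: 22.4
grip_force: 0.0
```

Request:
carry_out(
  plan=[
    [[0,0.1,0,0,0,0,0.5],[0,0.2,0,0,0,0,0.5],[0,0.2,0,0,0,0,0.5]],
  ],
)

```text
clock: 5.55
position: [598.5, 239.2, 49.9]
ee_rot: [-0.257, 0.966, -0.0, 0.0]
ft_force: [-0.1, 1.1, 0.6]
finger_gap: 22.2
grip_force: 0.0
```

Request:
carry_out(
  plan=[
    [[0,0.1,0,0,0,0,0.5],[0,0.2,0,0,0,0,0.5],[0,0.3,0,0,0,0,0.5],[0,0.3,0,0,0,0,0.5]],
  ],
)

```text
clock: 5.95
position: [597.1, 241.8, 49.8]
ee_rot: [-0.257, 0.966, 0.0, -0.0]
ft_force: [-0.1, 0.5, -0.3]
finger_gap: 21.9
grip_force: 0.0
```

```bash
python3 - <<'E'
from h import *
s=r.get_state();print(s['position'],s['ft_force'],s['finger_gap'])
a=r.snapshot("side")[:,:,::-1];b=r.snapshot("top")[:,:,::-1]
z=lambda i:cv2.resize(np.ascontiguousarray(i),(400,360),interpolation=cv2.INTER_CUBIC)
cv2.imwrite("pics/c4.png",np.hstack([z(b[150:240,170:270]),z(a[160:250,180:280])]))
E
```

```text
[597.06 241.77  49.83] [-0.13  0.5  -0.28] 21.947625610927176
```

View pics/c4.png

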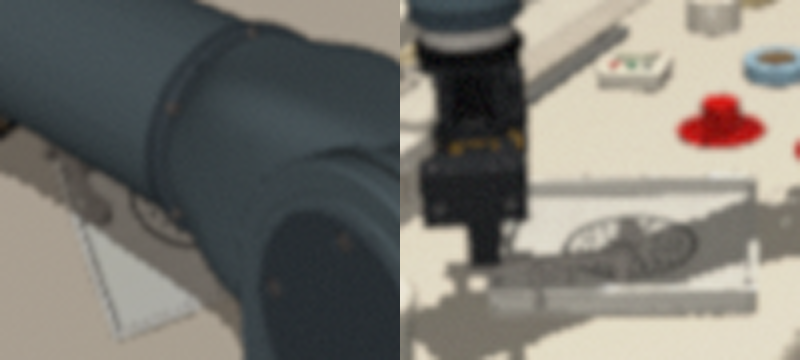

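The crops show the fingers and knob at the far end, with the bar now lying along the lid's upper-left edge. There is no stop force yet, so I'll push on gently.

Request:
carry_out(
  plan=[
    [[0,0.1,0,0,0,0,0.5],[0,0.2,0,0,0,0,0.5],[0,0.3,0,0,0,0,0.5],[0,0.3,0,0,0,0,0.5]],
  ],
)

```text
clock: 6.45
position: [596.9, 242.0, 49.7]
ee_rot: [-0.256, 0.967, -0.002, 0.0]
ft_force: [3.7, -5.6, 1.5]
finger_gap: 22.0
grip_force: 3.0
```

Request:
carry_out(
  plan=[
    [[0,0.1,0,0,0,0,0.5],[0,0.2,0,0,0,0,0.5],[0,0.3,0,0,0,0,0.5],[0,0.3,0,0,0,0,0.5]],
  ],
)

```text
clock: 6.85
position: [596.8, 242.2, 49.7]
ee_rot: [-0.255, 0.967, -0.003, 0.001]
ft_force: [4.5, -9.4, 2.1]
finger_gap: 21.9
grip_force: 5.4
```

The end stop is confirmed: 10 N with no motion. I'll back off, open and lift.

Request:
carry_out(
  plan=[
    [[0,-0.4,0,0,0,0,0.5],[0,-0.7,0,0,0,0,0.2],[0,-0.8,0,0,0,0,0],[0,-0.8,0,0,0,0,0],[0,-0.8,-3,0,0,0,0],[0,-0.8,-7,0,0,0,0],[0,-0.8,-12,0,0,0,-0.5],[0,-0.8,-14,0,0,0,-0.5],[0,-0.8,-14,0,0,0,-0.5]],
  ],
)

```text
clock: 7.75
position: [599.4, 242.0, 193.7]
ee_rot: [-0.258, 0.966, 0.001, 0.003]
ft_force: [0.8, 0.4, -0.0]
finger_gap: 65.2
grip_force: 0.0
```

```bash
python3 -c "
from h import *
s=r.get_state();print(s['position'],s['qpos'])
print(cmd([471,-409,150],-41))"
```

```text
[599.35 241.97 193.68] [ 0.11  0.74 -0.88  1.56  0.61  1.13  1.19]
(array([ 43.56, -50.07,   4.09]), np.float64(160.85179576786126))
```

Request:
carry_out(
  plan=[
    [[43.5,-50,4,0,0,100,-0.5],[43.5,-50,4,0,0,100,-0.5],[43.5,-50,4,0,0,100,-0.5],[43.5,-50,4,0,0,100,-0.5],[43.5,-50,4,0,0,100,-0.5],[43.5,-50,4,0,0,100,-0.5],[43.5,-50,4,0,0,100,-0.5],[43.5,-50,4,0,0,100,-0.5],[43.5,-50,4,0,0,100,-0.5],[43.5,-50,4,0,0,100,-0.5]],
  ],
)

```text
clock: 8.75
position: [499.5, -251.0, 158.4]
ee_rot: [0.473, 0.881, -0.0, -0.001]
ft_force: [0.8, -0.3, 0.1]
finger_gap: 65.8
grip_force: 0.0
```

```bash
python3 - <<'E'
from h import *
s=r.get_state();print(s['position'],s['qpos'])
print(cmd([471,-409,110],20))
a=r.snapshot("top")[:,:,::-1]
z=lambda i:cv2.resize(np.ascontiguousarray(i),(400,360),interpolation=cv2.INTER_CUBIC)
b=r.snapshot("side")[:,:,::-1]
cv2.imwrite("pics/c5.png",np.hstack([z(a[150:240,170:270]),z(b[180:270,180:280])]))
E
```

```text
[ 499.52 -251.01  158.39] [ 0.78  0.54 -0.52  1.82  0.34  0.87  0.68]
(array([-11.6 , -11.1 ,   4.83]), np.float64(13.538726552762625))
```

View pics/c5.png

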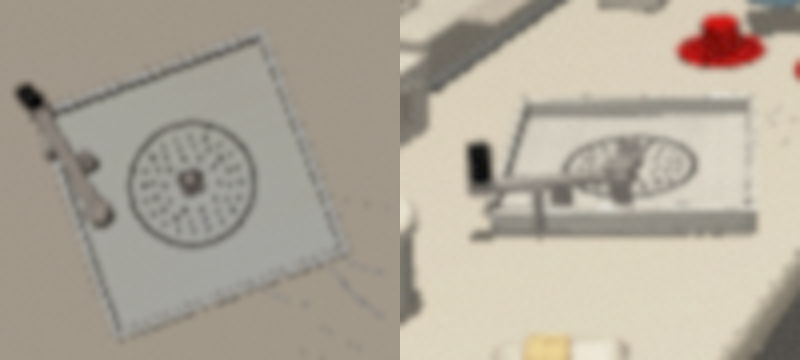

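The bar is out past the detent post, against the stop pin, with its knob at crop (30,97). The stud is clear at crop (191,181). Next I'll go to the retainer and refine both positions from saved pictures.

Request:
carry_out(
  plan=[
    [[-11.6,-11.1,4.8,0,0,13,-0.5],[-11.6,-11.1,4.8,0,0,13,-0.5],[-11.6,-11.1,4.8,0,0,13,-0.5],[-11.6,-11.1,4.8,0,0,13,-0.5],[-11.6,-11.1,4.8,0,0,13,-0.5],[-11.6,-11.1,4.8,0,0,13,-0.5],[-11.6,-11.1,4.8,0,0,13,-0.5]],
  ],
)

```text
clock: 9.55
position: [474.9, -404.9, 112.0]
ee_rot: [0.566, 0.825, 0.001, -0.0]
ft_force: [-0.2, 0.7, 0.3]
finger_gap: 66.1
grip_force: 0.0
```

```bash
python3 - <<'E'
from h import *
s=r.get_state();print(s['position'],s['qpos'])
# dark hub in initial images
t=cv2.imread("pics/top0.png");sd=cv2.imread("pics/side0.png")
g=cv2.GaussianBlur(cv2.cvtColor(t,cv2.COLOR_BGR2GRAY),(0,0),1)[205:240,365:400]
print(g[::2,::2]);
h=cv2.cvtColor(sd,cv2.COLOR_BGR2GRAY)[158:182,298:322];print(h[::2,::2])
E
```

```text
[ 474.95 -404.89  111.99] [ 0.93  0.69 -0.42  1.68  0.35  0.85  0.73]
[[125 122 121 121 121 121 120 118 118 123 131 137 138 138 138 138 138 138]
 [121 121 123 123 123 123 123 122 119 116 121 133 138 138 138 138 138 138]
 [119 122 123 123 123 122 121 120 115 113 115 127 136 138 138 138 138 138]
 [120 122 123 123 122 117 112 108 104 107 108 114 124 134 138 138 138 138]
 [120 123 123 121 115 111 106 102 104 106 102 101 108 122 134 138 138 138]
 [119 123 122 116 103 104 104  99 100  99  94  94 100 108 123 135 138 138]
 [119 122 119 110 104 105  99  82  75  83  83  84  89  95 106 128 137 138]
 [120 120 117 106 105 106  88  53  63  81  83  82  82  91 102 121 136 138]
 [126 119 116 104 101 103  76  42  68  84  83  82  82  87 100 118 135 138]
 [134 125 114  99  96  99  78  43  59  80  84  83  83  90 102 116 135 138]
 [138 134 121  98  97 101  96  65  48  67  80  82  87  99 106 118 135 138]
 [138 137 132 114 106 105 106  96  76  72  79  89  97 102 106 122 136 138]
 [135 134 136 126 110 105 107 105 101  98  97  98  99 103 114 131 137 138]
 [136 136 137 132 122 113 107 102  99 101 101 100 102 1
[... 233 characters left out ...]
38 138 138]
 [138 138 138 138 138 138 138 138 138 138 138 138 138 138 138 138 138 138]]
[[183 203 205 201 203 200 203 203 202 203 203 201]
 [199 203 201 204 201 202 201 204 204 204 203 195]
 [202 204 203 201 194 185 186 196 202 204 205 196]
 [203 204 203 193 134 116 118 131 183 203 203 203]
 [203 203 199 172  87  83  84  83 166 203 204 206]
 [200 191 169 131  74  69  73  77 128 169 196 206]
 [181 145 127 121  90  71  78  85 117 135 156 198]
 [180 159 140 126 129 116 114 127 124 132 156 200]
 [177 173 170 153 156 157 163 167 173 176 199 205]
 [149 166 168 153 149 146 190 198 206 205 205 207]
 [154 165 165 153 164 144 186 206 205 208 206 204]
 [116 131 125 124 131 129 195 206 207 208 206 205]]
```

```bash
python3 - <<'E'
from h import *
for y in(-403,-407,-411): print(y,proj("side",np.array([471,y,31.])),proj("side",np.array([471,y,3.])))
print(cmd([471,-409.5,8],20))
E
```

```text
-403 [309.22 164.02] [309.04 170.38]
-407 [309.49 163.73] [309.32 170.07]
-411 [309.77 163.43] [309.59 169.77]
(array([-0.3 , -0.55, 10.4 ]), np.float64(1.082352971424541))
```

Both views agree within a pixel. Descending and gripping the hub.

Request:
carry_out(
  plan=[
    [[-0.3,-0.5,4,0,0,0,-0.5],[-0.3,-0.5,7,0,0,0,-0.5],[-0.3,-0.5,9,0,0,0,-0.5],[-0.3,-0.5,10.3,0,0,0,-0.5],[-0.3,-0.5,10.3,0,0,0,-0.5]],
  ],
)

```text
clock: 10.05
position: [469.9, -410.4, 7.7]
ee_rot: [0.567, 0.824, 0.0, -0.001]
ft_force: [-0.3, -0.8, 0.1]
finger_gap: 66.0
grip_force: 0.0
```

Request:
carry_out(
  plan=[
    [[0,0,0,0,0,0,0.1],[0,0,0,0,0,0,0.3],[0,0,0,0,0,0,0.5],[0,0,0,0,0,0,0.5]],
  ],
)

```text
clock: 10.45
position: [470.9, -412.7, 9.8]
ee_rot: [0.567, 0.823, 0.0, 0.001]
ft_force: [1.0, -0.5, 4.4]
finger_gap: 36.3
grip_force: 17.1
```

Request:
carry_out(
  plan=[
    [[0,0,0,0,0,0,0.8],[0,0,0,0,0,0,0.8],[0,0,-2,0,0,0,0.8],[0,0,-5,0,0,0,0.8],[0,0,-9,0,0,0,0.8],[0,0,-13,0,0,0,0.8],[0,0,-15,0,0,0,0.8],[0,0,-15,0,0,0,0.8]],
  ],
)

```text
clock: 11.25
position: [471.2, -413.7, 161.8]
ee_rot: [0.568, 0.823, -0.0, 0.003]
ft_force: [0.5, -0.3, -1.7]
finger_gap: 35.7
grip_force: 30.5
```

```bash
python3 - <<'E'
from h import *
s=r.get_state();print(s['position'],s['finger_gap'],s['grip_force'])
t=cv2.imread("pics/c5.png")[:,:400]
g=cv2.GaussianBlur(cv2.cvtColor(t,cv2.COLOR_BGR2GRAY),(0,0),2)
# dark ring of field -> ellipse; stud blob
c,_=cv2.findContours((g<105).astype(np.uint8),cv2.RETR_LIST,cv2.CHAIN_APPROX_NONE)
for k in c:
    if len(k)>60:
        e=cv2.fitEllipse(k)
        if abs(e[0][0]-192)<25 and abs(e[0][1]-182)<25: print("ell",e)
m=(g[160:205,170:215]<115).astype(np.uint8);n,l,st,ce=cv2.connectedComponentsWithStats(m);print(st,ce+[170,160])
f=lambda x,y:((x+.5)/4-.5+170,(y+.5)/4-.5+150)
for p,z in[((193,183),6),((191,181),31),((191,181),25)]:print(onz("top",*f(*p),z))
print(cmd([545,115.5,160],20))
E
```

```text
[ 471.19 -413.68  161.84] 35.69918478864197 30.542837352763854
ell ((191.66326904296875, 182.40142822265625), (20.6186580657959, 21.19351577758789), 38.545814514160156)
[[   0    0   45   45 1551]
 [   9   10   24   25  474]] [[192.23 182.03]
 [191.25 181.91]]
[546.56 116.73   6.  ]
[543.49 115.56  31.  ]
[544.61 116.24  25.  ]
(array([46.83, 25.72,  0.02]), np.float64(0.8383485597866525))
```

Request:
carry_out(
  plan=[
    [[46.8,25.7,0,0,0,0,0.8],[46.8,25.7,0,0,0,0,0.8],[46.8,25.7,0,0,0,0,0.8],[46.8,25.7,0,0,0,0,0.8],[46.8,25.7,0,0,0,0,0.8],[46.8,25.7,0,0,0,0,0.8],[46.8,25.7,0,0,0,0,0.8],[46.8,25.7,0,0,0,0,0.8],[46.8,25.7,0,0,0,0,0.8],[46.8,25.7,0,0,0,0,0.8]],
  ],
)

```text
clock: 12.25
position: [537.6, 84.2, 157.1]
ee_rot: [0.568, 0.823, -0.001, -0.001]
ft_force: [0.9, 0.5, -0.9]
finger_gap: 35.5
grip_force: 30.5
```

```bash
python3 -c "
from h import *
s=r.get_state();print(s['position'],s['finger_gap'],s['qpos'])
print(cmd([545.5,114.5,75],20))"
```

```text
[537.59  84.24 157.12] 35.45496867365736 [ 0.17  0.52 -0.53  1.86  0.34  0.85 -0.17]
(array([2.54, 1.84, 8.21]), np.float64(0.8445594316477809))
```

Request:
carry_out(
  plan=[
    [[2.5,1.8,1,0,0,0,0.8],[2.5,1.8,5,0,0,0,0.8],[2.5,1.8,8,0,0,0,0.8],[2.5,1.8,8,0,0,0,0.8],[2.5,1.8,8,0,0,0,0.8]],
  ],
)

```text
clock: 12.75
position: [545.7, 112.3, 78.0]
ee_rot: [0.567, 0.823, -0.001, -0.001]
ft_force: [1.0, -0.4, -0.4]
finger_gap: 35.8
grip_force: 30.5
```

```bash
python3 - <<'E'
from h import *
s=r.get_state();p=s['position'];print(p,s['finger_gap'])
a=r.snapshot("side")[:,:,::-1];cv2.imwrite("pics/side6.png",a)
b=r.snapshot("top")[:,:,::-1];cv2.imwrite("pics/top6.png",b)
z=lambda i,w:cv2.resize(np.ascontiguousarray(i),(w,400),interpolation=cv2.INTER_CUBIC)
cv2.imwrite("pics/c6.png",np.hstack([z(a[165:245,190:270],400),z(b[160:240,180:260],400)]))
f=lambda q:(5*(q[0]+.5-190)-.5,5*(q[1]+.5-165)-.5)
u=p+[0,0,-9.8]
print("TCP-below disc centre",f(proj("side",u)),"studtip",f(proj("side",np.array([545,116,31.]))),"field",f(proj("side",np.array([545,116,6.]))))
print(cmd([545.5,114.5,45],20))
E
```

```text
[545.73 112.33  78.01] 35.77062218430054
TCP-below disc centre (np.float64(240.4222437174195), np.float64(184.88413300762315)) studtip (np.float64(241.7243970807409), np.float64(242.00742931959053)) field (np.float64(243.62073611057522), np.float64(277.957173076533))
(array([ 0.24, -0.12,  3.48]), np.float64(0.8365013045967657))
```

View pics/c6.png

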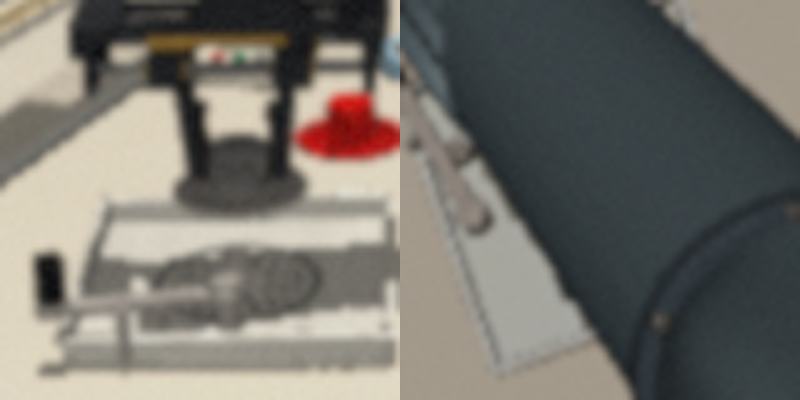

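The side crop shows the held disc centred at about (242,187), and the field ring centred at about (238,281) against a predicted 243.6. The hinge post at (230,295) hides part of the stud. I'll measure both in the side view to get the relative offset.

```bash
python3 - <<'E'
from h import *
im=cv2.imread("pics/c5.png")[:,400:]
g=cv2.cvtColor(im,cv2.COLOR_BGR2GRAY).astype(float)
# field ring outer left/right dark edge per row, crop px
for row in range(140,192,6):
    x=g[row,150:320]; d=np.where(x<135)[0]+150; print(row,d.min() if len(d) else None,d.max() if len(d) else None, end=" | ")
F=lambda q:(4*(q[0]+.5-180)-.5,4*(q[1]+.5-180)-.5)
th=np.linspace(0,2*np.pi,73)
# ring radius from top crop
t=cv2.cvtColor(cv2.imread("pics/c5.png")[:,:400],cv2.COLOR_BGR2GRAY)
print("\ntop ring row182",np.where(t[182,110:280]<110)[0][[0,-1]]+110,"col192",np.where(t[100:270,192]<110)[0][[0,-1]]+100)
for R0 in(54,):
    P=np.array([F(proj("side",np.array([545+R0*np.cos(a),116+R0*np.sin(a),6.]))) for a in th]);print("pred ring",P.min(0),P.max(0))
print("pred stud tip",F(proj("side",np.array([545,116,31.]))),"hinge top",F(proj("side",np.array([516.5,185,47.]))),"knob top",F(proj("side",np.array([598,240.3,72.]))))
a=cv2.cvtColor(cv2.imread("pics/side6.png"),cv2.COLOR_BGR2GRAY)[195:212,218:258];print(a[:, ::2])
E
```

```text
140 222 222 | 146 222 237 | 152 223 232 | 158 234 238 | 164 231 239 | 170 206 235 | 176 205 236 | 182 155 231 | 188 150 229 | 
top ring row182 [180 202] col192 [171 194]
pred ring [165.47 131.84] [303.89 195.28]
pred stud tip (np.float64(233.27951766459273), np.float64(133.50594345567242)) hinge top (np.float64(225.4486952752933), np.float64(159.0182467724851)) knob top (np.float64(86.02524949739689), np.float64(142.6019828106481))
[[211 211 211 211 156  39  29  55  64  64  66  66  64  35  32 141 156 119
   94  65]
 [213 212 212 211 162  47  30  57  70  69  71  70  68  37  32 152 192 170
  137 110]
 [212 210 212 211 167  51  32  56  65  68  67  69  70  34  35 147 203 203
  180 167]
 [211 210 211 211 172  55  31  59  65  66  64  65  68  34  34 116 191 210
  206 206]
 [211 212 211 211 167  60  34  63  69  65  67  66  66  38  37  86 160 210
  213 213]
 [211 212 211 201 141  58  43  62  70  69  71  67  61  49  49  71 125 200
  212 212]
 [211 211 211 184 103  65  60  65  71  71  73  71  60  62  63  73 100 192
  213 212]
 [211 212 211 170  81  71  69  68  77  76  78  73  67  70  70  71 100 193
  213 212]
 [209 207 209 162  77  72  73  73  76  78  79  78  73  73  71  76 115 195
  207 203]
 [199 199 198 158  83  71  67  72  75  78  79  74  73  68  75  84 125 175
  181 177]
 [178 175 175 153 100  79  71  70  73  71  72  73  76  76  87 107 135 153
  156 150]
 [154 152 154 147 124  97  86  79  76  75  78  83  85  97 112 128 143 145
  144 145]
 [147 147 148 147 137 121 106  98  94  95  95 105 107 125 140 149 150 153
  151 151]
 [153 152 153 153 150 144 134 132 128 128 129 140 138 153 170 177 175 173
  174 177]
 [183 182 181 178 182 181 176 177 175 175 177 183 180 188 197 200 197 197
  197 201]
 [204 206 206 203 202 206 206 205 203 206 206 206 205 207 209 211 209 208
  209 211]
 [212 212 209 209 212 212 212 211 212 213 211 212 211 211 213 211 211 209
  211 214]]
```

```bash
python3 -c "
from h import *
s=r.get_state();print(s['position'],s['ft_force'])
print(cmd([546.5,115,44],20))"
```

```text
[547.39 112.63  79.8 ] [ 0.01 -1.12  0.23]
(array([ 0.25, -0.  ,  3.58]), np.float64(0.8365013045967657))
```

Request:
carry_out(
  plan=[
    [[0.2,0,1.5,0,0,0,0.8],[0.2,0,2.5,0,0,0,0.8],[0.2,0,3.3,0,0,0,0.8],[0.2,0,3.6,0,0,0,0.8],[0.2,0,3.6,0,0,0,0.8],[0.2,0,3.6,0,0,0,0.8]],
  ],
)

```text
clock: 13.45
position: [546.1, 114.6, 42.8]
ee_rot: [0.567, 0.823, 0.0, 0.0]
ft_force: [0.1, -0.2, -1.0]
finger_gap: 35.6
grip_force: 30.5
```

Request:
carry_out(
  plan=[
    [[0,0,0.3,0,0,0,0.8],[0,0,0.6,0,0,0,0.8],[0,0,0.9,0,0,0,0.8],[0,0,0.9,0,0,0,0.8]],
  ],
)

```text
clock: 13.85
position: [546.8, 115.5, 33.9]
ee_rot: [0.567, 0.824, 0.001, 0.0]
ft_force: [2.1, 2.0, -0.4]
finger_gap: 35.5
grip_force: 30.6
```

On the taper with a slight side force, so I'll shift about 1 mm and press on.

Request:
carry_out(
  plan=[
    [[0.05,0.1,0.2,0,0,0,0.8],[0.05,0.1,0.4,0,0,0,0.8],[0.05,0.1,0.6,0,0,0,0.8],[0.05,0.1,0.6,0,0,0,0.8]],
  ],
)

```text
clock: 14.25
position: [547.7, 116.5, 28.3]
ee_rot: [0.567, 0.824, 0.001, 0.0]
ft_force: [2.7, 3.8, 3.3]
finger_gap: 35.5
grip_force: 30.6
```

Request:
carry_out(
  plan=[
    [[0,0,0.15,0,0,0,0.8],[0,0,0.3,0,0,0,0.8],[0,0,0.3,0,0,0,0.8]],
  ],
)

```text
clock: 14.55
position: [547.6, 116.6, 25.0]
ee_rot: [0.567, 0.824, 0.001, 0.0]
ft_force: [2.8, 4.6, 0.3]
finger_gap: 36.3
grip_force: 30.6
```

Request:
carry_out(
  plan=[
    [[0.15,0.15,0,0,0,0,0.8],[0.15,0.15,0.1,0,0,0,0.8],[0.15,0.15,0.2,0,0,0,0.8],[0.15,0.15,0.2,0,0,0,0.8]],
  ],
)

```text
clock: 14.95
position: [547.4, 117.1, 22.2]
ee_rot: [0.567, 0.823, -0.0, -0.0]
ft_force: [3.8, 2.4, -4.1]
finger_gap: 35.7
grip_force: 30.6
```

Request:
carry_out(
  plan=[
    [[0,0,0.1,0,0,0,0.8],[0,0,0.2,0,0,0,0.8],[0,0,0.2,0,0,0,0.8]],
  ],
)

```text
clock: 15.25
position: [547.2, 117.1, 20.1]
ee_rot: [0.567, 0.823, -0.0, -0.0]
ft_force: [4.3, 3.3, -6.5]
finger_gap: 35.4
grip_force: 31.0
```

The force turned downward on the tool: past the balls, which are drawing it in. On to the seat.

Request:
carry_out(
  plan=[
    [[0.05,0.2,0.2,0,0,0,0.8],[0.05,0.2,0.4,0,0,0,0.8],[0.05,0.2,0.6,0,0,0,0.8],[0.05,0.2,0.6,0,0,0,0.8]],
  ],
)

```text
clock: 15.65
position: [548.3, 117.6, 15.6]
ee_rot: [0.567, 0.823, -0.002, -0.0]
ft_force: [-6.3, -2.3, 14.4]
finger_gap: 35.7
grip_force: 30.0
```

Request:
carry_out(
  plan=[
    [[0,0,0.1,0,0,0,0.8],[0,0,0.2,0,0,0,0.8],[0,0,0.2,0,0,0,0.8]],
  ],
)

```text
clock: 15.95
position: [548.3, 117.6, 15.4]
ee_rot: [0.568, 0.823, -0.002, 0.0]
ft_force: [-11.7, -4.8, 33.9]
finger_gap: 35.5
grip_force: 30.0
```

Seated (TCP height 15.4 mm, as expected), but pushing too hard at 34 N. Easing to about 10 N.

Request:
carry_out(
  plan=[
    [[0,-0.1,-0.1,0,0,0,0.8],[0,-0.2,-0.2,0,0,0,0.8],[0,-0.2,-0.2,0,0,0,0.8],[0,-0.2,-0.2,0,0,0,0.8]],
  ],
)

```text
clock: 16.35
position: [547.9, 117.5, 15.6]
ee_rot: [0.567, 0.823, -0.0, 0.001]
ft_force: [-1.9, -1.0, 10.4]
finger_gap: 35.9
grip_force: 30.0
```

Request:
carry_out(
  plan=[
    [[0,-0.05,0,0,0,0,0.8],[0,-0.05,0,0,0,0,0.8],[0,-0.05,0,0,0,0,0.8],[0,-0.05,0,0,0,0,0.8]],
  ],
)

```text
clock: 16.75
position: [547.9, 117.4, 15.6]
ee_rot: [0.568, 0.823, 0.0, 0.001]
ft_force: [-0.2, 0.6, 9.0]
finger_gap: 35.8
grip_force: 30.0
```

```bash
python3 - <<'E'
from h import *
a=r.snapshot("side")[:,:,::-1];b=r.snapshot("top")[:,:,::-1]
z=lambda i:cv2.resize(np.ascontiguousarray(i),(400,360),interpolation=cv2.INTER_CUBIC)
cv2.imwrite("pics/c7.png",np.hstack([z(b[150:240,170:270]),z(a[170:260,180:280])]))
s=r.get_state();print(s['position'],s['ft_force'],s['finger_gap'],s['grip_force'],s['clock'])
E
```

```text
[547.94 117.45  15.62] [0.99 0.57 9.22] 35.947377614614226 30.004762769822264 16.85
```

View pics/c7.png

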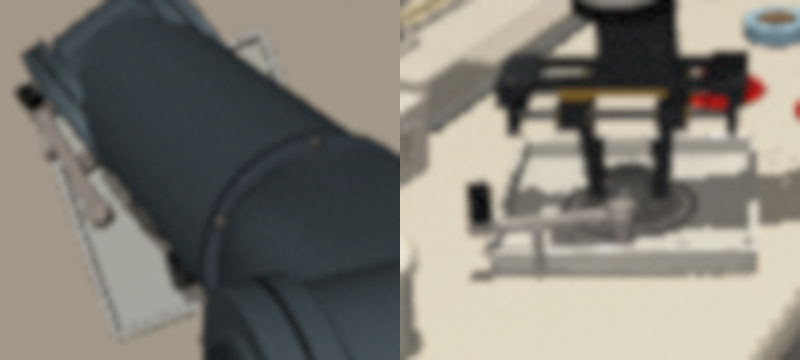

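The disc lies flat in the field under the hub, with its centre at about (628,205). The bar is still out against its pin, with the knob at (478,203). Push is about 9–10 N, so I'm handing in.

```bash
python3 -c "
from rig import r
print(r.hand_in())"
```

```text
the job is handed in; nothing more can be done
None
```

Job handed in at about 17 s: the bar is against its end stop, and the retainer is past the spring balls, flat on its seat and still gripped with about 9–10 N of downward push (it briefly reached 34 N on seating, before I eased off).

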